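# Gauge brass ferrules at the jeweller's bench

### The arm

A 6-joint arm with a two-finger parallel gripper is mounted at the origin on the work surface. World frame = base frame: x ahead of the robot, y to its left, z up, the work surface at z = 0. Lengths are in mm, angles in rad, forces in N, time in s.
With the tool pointing down it reaches from about 300 to 750 mm from the base axis. Payload 8.5 kg.
Tool frame: the origin (TCP) lies on the centre line of the jaws, within the pads' length; the fingertips stand 22 mm ahead of it and the grasp point (between the pads) lies 3 mm ahead of it; z points along the fingers, y is the line along which they close (so a half turn about z gives the same grasp; the last joint's range is limited). The gripper opens to 85 mm and grips with 20 to 120 N. Pads are 22 mm wide; open, the fingers measure 114 mm over their backs; the gripper's body (76 mm by 85 mm) begins 54 mm behind the grasp point. The pads swing forward as they close: fully open they stand 13 mm farther back than shut.
Start: joints at [-1.429, 0.381, 1.297, -0, 1.464, -0.215], TCP at [192.096, -515.344, 253.322] pointing down, gripper open.
Joint ranges: [-3.11, 3.11], [-0.89, 2.33], [0.22, 2.48], [-1.42, 4.56], [0.17, 2.85], [-2.88, 2.88]. Speed limits (rad/s): [2.39, 2.39, 3.14, 3.14, 3.14, 3.14].

### API

Orientations are given as a unit quaternion [x, y, z, w].
In Python, from rig import manip gives the robot as it stands.
- The arm moves only by the shell command python3 -m jog 'ROWS' [FORCE]. ROWS is JSON, one flat list of numbers, 5 for each row, row after row: the finger opening in mm, from 0 to 85.4, then the shift along the world's x, y, z in mm, then the turn about the world's z in rad. A call has 1 to 10 rows; each row shifts and turns the commanded pose from where the row before left it; what a row does not reach is not made up. A row lasts 1/10 s, in which the tool goes at most 50 mm and 8.59 degrees, less where a joint would pass 70% of its speed; a pose out of reach is approached as far as the arm can. A call is refused whole if a number of a shift passes 50 or a number of a turn 0.15, either way. A call with a gripper value outside its range is refused whole. The fingers move at their own pace and stop on an object; FORCE is the grip in N (left out, the last holds). Time passes only in rows, so rows that do not move let the fingers close. It gives the time, the measured TCP pose, the force, the opening and the grip force at its end, in the units of the state.
- manip.get_state(): the state, without advancing time (a new reading comes with each control period).
- manip.read_camera(name): name is "scene" or "top" or "wrist"; returns a dict with "pixels" (420x560x3 uint8, blue, green, red), "K" (3x3 intrinsics, pixels), "rvec" (rotation vector, rad) and "tvec" (3), from world to camera coordinates, as OpenCV has them. Camera axes: x right, y down, z forward; pixel columns grow to the right and rows downward; lengths in mm; the calibration is good to about 2 mm. The wrist camera is an equidistant fisheye: a pixel r from the principal point sees the ray r / f radians off the axis. A picture is of the moment at which its call begins. There is no depth.
- manip.finish_job(): hands the job in; it is judged then, once.
The state is a dict: "time_s": time; "joint_pos": joint angles; "dq": joint speeds; "tau": joint torques, N m; "tool_pos": TCP position; "tool_rot": TCP orientation; "contact_force": force on the tool from outside, world axes, zero at the start; "torque": the same for the moment, N m; "opening": finger opening in mm; "gripper_force": force on a finger pad.
Only numpy, scipy, OpenCV 4.12 (cv2) and the standard library are available. Lean on these libraries where they do the work, as an engineer would, in place of code of your own. Each camera call takes 0.05 s, during which the arm holds its last target. There are 200 camera calls.

### The job

Pull the little drawer out to its stop. Then try each of the two brass ferrules on the upright steel gauge pin, pressing it down until it stops but without forcing it, and put it away before you take the other: a ferrule that slides right down to the block is good and is stood upright in the drawer, one that sticks part-way is stood upright in the blue tin. Leave the drawer open, and leave the jar, the bangle and the brush where they are.

Things in the scene. Friction and masses are not known exactly. Their poses are not given: they have to be found in the camera images.
- ferrule_a: One of two brass ferrules that look alike: plain upright tube, 30 mm outside diameter, 40 mm long, 130 g, both mouths 21 mm in diameter. One of the two may be narrowed to 15 mm inside, from 13 mm behind either mouth, and then sticks on the pin. Starts standing on the bench. Origin at the centre of its lower end, z along the tube.
- ferrule_b: The other ferrule; same outside sizes, mouths and origin as ferrule_a; it too may or may not be narrowed inside.
- gauge: Fixed gauge: 64 mm square dark wood foot 8 mm high, on it a 50 mm square steel block up to 20 mm above the bench, and from its middle an upright polished steel pin, 19 mm in diameter and 45 mm high (tip 65 mm above the bench), its nose bevelled to 16 mm in the last 2 mm. Origin at the bench under the pin's axis.
- gauge_seat (a point): Foot of the pin: on the pin's axis at the top of the steel block, 20 mm above the bench; z up. A good ferrule's lower end comes to rest here; a narrowed one stops with its lower end 32 mm higher.
- unit: Fixed wooden one-drawer unit, 200 mm deep (x), 160 mm wide (y), 85 mm high, origin at the bench under its centre; the drawer opens along its -x.
- unit_drawer0 (a joint): Drawer travel in m: 0 shut, 0.134 at its stop; it slides along the unit's -x axis with light friction and stays where left.
- unit_drawer0_handle (a point): Middle of the drawer's brass bar handle: a round bar 11 mm thick and 80 mm long along the unit's y, 35 mm in front of the drawer front, about 46 mm above the bench (39 mm below the unit's top). Moves with the drawer.
- drawer_floor (a point): Centre of the drawer's inner floor, 22 mm above the bench; axes as the unit's. Inside, the drawer is 155 mm (x) by 118 mm (y); side walls rise 41 mm above the floor, the front 52 mm. At the stop the part from x = -75 mm to x = +45 mm is out from under the unit's top. Moves with the drawer.
- tin_in (a point): Centre of the inner floor of the fixed, open blue tin: outside 130 mm (x) by 110 mm (y) by 30 mm high, walls 4 mm; axes as the tin's.
- flux_jar: Bystander: amber jar with black cap, 44 mm in diameter, 50 mm high, origin under its centre.
- bangle: Bystander: silver-coloured bangle lying flat, 66 mm outside diameter, 8 mm high, origin under its centre.
- brush: Bystander: wooden-handled brush lying flat, 130 mm long, about 20 mm high, origin under its middle, x along it.
There are look-alikes about, which are no part of the job. Leave any green look-alike of the gauge alone. There is more than one size of the part that bears tin_in; the job needs the middle-sized.

How it is judged (in metres and radians):
On the way, in this order (a step that is already met when the one before it is completed fails the run):
1. the drawer is out at its stop (over 122 mm) (value of joint unit_drawer0 above 0.122 m), for 0.1 s.
2. a first ferrule is tried on the pin: the good one all the way down to the block, or the narrowed one down to where it sticks (within 3 mm), pressed there with over 2 N (((z of ferrule_a in the frame of gauge_seat between -0.004 and 0.0345 m and horizontal distance between ferrule_a and gauge_seat below 0.004 m and angle between ferrule_a's own z axis and vertical below 0.15 rad and contact force between ferrule_a and gauge above 2 N) or (z of ferrule_b in the frame of gauge_seat between -0.004 and 0.003 m and horizontal distance between ferrule_b and gauge_seat below 0.004 m and angle between ferrule_b's own z axis and vertical below 0.15 rad and contact force between ferrule_b and gauge above 2 N))), for 0.05 s.
3. that ferrule is put away, standing and let go: the good one in the drawer, the narrowed one in the tin (((x of ferrule_a in the frame of tin_in between -0.063 and 0.063 m and y of ferrule_a in the frame of tin_in between -0.053 and 0.053 m and z of ferrule_a in the frame of tin_in between -0.005 and 0.005 m and angle between ferrule_a's own z axis and vertical below 0.15 rad and linear speed of ferrule_a below 0.02 m/s and contact force between ferrule_a and the fingers below 0.1 N) or (x of ferrule_b in the frame of drawer_floor between -0.08 and 0.08 m and y of ferrule_b in the frame of drawer_floor between -0.062 and 0.062 m and z of ferrule_b in the frame of drawer_floor between -0.005 and 0.005 m and angle between ferrule_b's own z axis and vertical below 0.15 rad and linear speed of ferrule_b below 0.02 m/s and contact force between ferrule_b and the fingers below 0.1 N))), for 0.1 s.
4. with the first put away, the other ferrule is tried on the pin in the same way ((((x of ferrule_a in the frame of tin_in between -0.063 and 0.063 m and y of ferrule_a in the frame of tin_in between -0.053 and 0.053 m and z of ferrule_a in the frame of tin_in between -0.005 and 0.005 m and angle between ferrule_a's own z axis and vertical below 0.15 rad and linear speed of ferrule_a below 0.02 m/s and contact force between ferrule_a and the fingers below 0.1 N) and (z of ferrule_b in the frame of gauge_seat between -0.004 and 0.003 m and horizontal distance between ferrule_b and gauge_seat below 0.004 m and angle between ferrule_b's own z axis and vertical below 0.15 rad and contact force between ferrule_b and gauge above 2 N)) or ((x of ferrule_b in the frame of drawer_floor between -0.08 and 0.08 m and y of ferrule_b in the frame of drawer_floor between -0.062 and 0.062 m and z of ferrule_b in the frame of drawer_floor between -0.005 and 0.005 m and angle between ferrule_b's own z axis and vertical below 0.15 rad and linear speed of ferrule_b below 0.02 m/s and contact force between ferrule_b and the fingers below 0.1 N) and (z of ferrule_a in the frame of gauge_seat between -0.004 and 0.0345 m and horizontal distance between ferrule_a and gauge_seat below 0.004 m and angle between ferrule_a's own z axis and vertical below 0.15 rad and contact force between ferrule_a and gauge above 2 N)))), for 0.05 s.
At the end, for the whole second after the job is handed in: The drawer is open (over 122 mm of 134 mm); the ferrule that went right down stands upright (within 0.15 rad) on the drawer's floor, the one that stuck stands upright on the tin's floor, both let go and at rest (value of joint unit_drawer0 above 0.122 m and x of ferrule_a in the frame of tin_in between -0.063 and 0.063 m and y of ferrule_a in the frame of tin_in between -0.053 and 0.053 m and z of ferrule_a in the frame of tin_in between -0.005 and 0.005 m and angle between each of ferrule_a, ferrule_b's own z axis and vertical below 0.15 rad and linear speed of each of ferrule_a, ferrule_b below 0.02 m/s and contact force between each of ferrule_a, ferrule_b and the fingers below 0.1 N and x of ferrule_b in the frame of drawer_floor between -0.08 and 0.08 m and y of ferrule_b in the frame of drawer_floor between -0.062 and 0.062 m and z of ferrule_b in the frame of drawer_floor between -0.005 and 0.005 m); the robot touches nothing.
It fails at once if a ferrule is forced on the pin (over 60 N) (contact force between any of ferrule_a, ferrule_b and gauge above 60 N).
It fails at once if the jar, bangle or brush is moved by more than 20 mm (distance of any of flux_jar, bangle, brush from where it was at the start of the episode above 0.02 m).
It also fails if it takes over 72 s, if anything falls off the work surface, if the arm or the gripper's body presses on something with over 40 N, if the wrist force passes 120 N, or if a joint passes its speed limit or range.

## Working session

There is one attempt and no reset: what is moved stays moved. The work goes in short steps, Python scripts to look and compute and a shell command to move; the robot and the scene stay as the last step left them, time stands still between calls to the robot, and variables do not carry over. Pictures are saved under pics/ and viewed, at most 13 in all, crops included, and the job is handed in when it is done.

```bash
ls; mkdir -p pics; python3 - <<'E'
from rig import manip
import cv2,numpy as np,pickle
s=manip.get_state();print(s['time_s'],s['tool_pos'],s['tool_rot'],s['opening'])
d={}
for n in("scene","top","wrist"):
    c=manip.read_camera(n);d[n]=c;cv2.imwrite(f"pics/{n}0.png",c["pixels"]);print(n,np.round(c["K"],1).tolist(),np.round(c["rvec"],3),np.round(c["tvec"],1))
pickle.dump(d,open("v0.pkl","wb"))
a=np.hstack([d["scene"]["pixels"],d["top"]["pixels"]]);cv2.imwrite("pics/both0.png",cv2.resize(a,(800,300),interpolation=cv2.INTER_AREA))
E
```

```text
pics
0.0 [ 192.04737575 -515.08634919  252.71646671] [ 9.84126911e-01  1.77464610e-01  2.31851905e-05 -7.31175302e-04] 85.69888228088328
scene [[380.4, 0.0, 281.3], [0.0, 380.4, 208.9], [0.0, 0.0, 1.0]] [ 1.702  1.645 -0.798] [  -2.9 -281.7 1308. ]
top [[484.4, 0.0, 277.7], [0.0, 484.4, 214.6], [0.0, 0.0, 1.0]] [ 2.14  -2.17   0.131] [ -13.1  559.9 1295.1]
wrist [[325.2, 0.0, 283.2], [0.0, 325.2, 209.4], [0.0, 0.0, 1.0]] [-2.376  1.65   0.243] [-549.5  -36.   379.7]
```

View pics/top0.png

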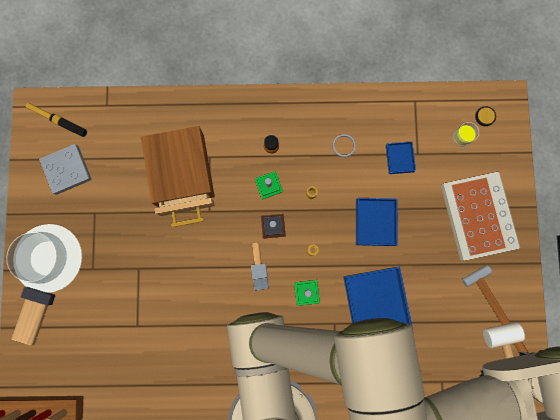

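View pics/scene0.png

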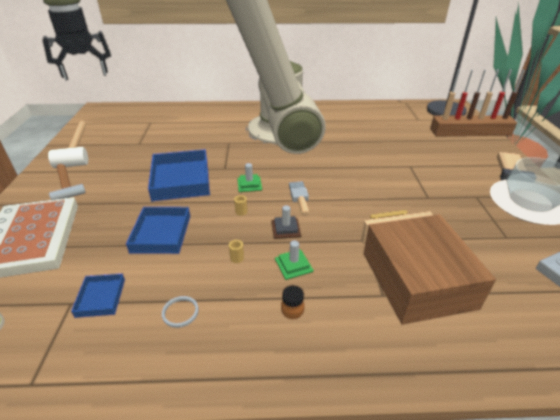

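The top view shows the dark-wood gauge at (273,226), with green look-alikes at (268,185) and (307,293). The ferrules are at (312,191) and (313,250). The tins are small (400,157), middle (377,222) and large (377,297). The drawer unit is at (178,168) with its handle at (187,218). Candidates for the gauge are the dark one and the two green ones, and I choose the dark one. For the tin I choose the middle one at (377,222).

```bash
cat >h.py <<'E'
import cv2,numpy as np
def pose(c):
    R=cv2.Rodrigues(np.array(c["rvec"],float))[0];t=np.array(c["tvec"],float).ravel();return R,t
def ray(c,uv,fish=False):
    K=np.array(c["K"]);R,t=pose(c);x=(uv[0]-K[0,2])/K[0,0];y=(uv[1]-K[1,2])/K[1,1]
    if fish:
        r=np.hypot(x,y)+1e-12;d=np.array([x/r*np.sin(r),y/r*np.sin(r),np.cos(r)])
    else: d=np.array([x,y,1.])
    d=R.T@d;return -R.T@t,d/np.linalg.norm(d)
def plane(c,uv,z,fish=False):
    o,d=ray(c,uv,fish);return o+d*(z-o[2])/d[2]
def tri(*rays):
    A=sum(np.eye(3)-np.outer(d,d) for o,d in rays);b=sum((np.eye(3)-np.outer(d,d))@o for o,d in rays)
    p=np.linalg.solve(A,b);return p,max(np.linalg.norm(np.cross(p-o,d)) for o,d in rays)
def proj(c,P,fish=False):
    R,t=pose(c);p=R@np.array(P,float)+t;K=np.array(c["K"])
    if fish:
        th=np.arctan2(np.hypot(p[0],p[1]),p[2]);q=p[:2]/np.hypot(p[0],p[1])*th
    else:q=p[:2]/p[2]
    return np.array([K[0,0]*q[0]+K[0,2],K[1,1]*q[1]+K[1,2]])
def blobs(im,lo,hi,amin=15):
    h=cv2.cvtColor(im,cv2.COLOR_BGR2HSV);m=cv2.inRange(h,lo,hi)
    n,l,s,ce=cv2.connectedComponentsWithStats(m);return m,[(np.round(ce[i],1),s[i].tolist(),l==i) for i in range(1,n) if s[i][4]>=amin]
E
python3 - <<'E'
import pickle;from h import *
d=pickle.load(open("v0.pkl","rb"));t=d["top"];s=d["scene"]
for n,c in(("top",t),("scene",s)):
    m,b=blobs(c["pixels"],(105,150,60),(125,255,255),80)
    for ce,st,l in b:
        q=cv2.minAreaRect(cv2.findContours(l.astype(np.uint8),0,2)[0][0])
        print(n,"blue",ce,st,np.round([plane(c,p,30)[:2] for p in cv2.boxPoints(q)]).tolist() if n=="top" else "")
    m,b=blobs(c["pixels"],(19,130,90),(30,255,255),15)
    for ce,st,l in b: print(n,"brass",ce,st)
a=cv2.resize(t["pixels"][125:265,140:335],None,fx=4,fy=4,interpolation=cv2.INTER_CUBIC);cv2.imwrite("pics/crop_top.png",a)
a=cv2.resize(s["pixels"][185:285,220:420],None,fx=4,fy=4,interpolation=cv2.INTER_CUBIC);cv2.imwrite("pics/crop_scene.png",a)
E
```

```text
top blue [400.4 157.5] [387, 142, 28, 32, 763] [[757.0, -327.0], [763.0, -401.0], [676.0, -404.0], [671.0, -331.0]]
top blue [376.4 221.6] [356, 198, 41, 48, 1845] [[604.0, -238.0], [602.0, -349.0], [472.0, -343.0], [474.0, -234.0]]
top blue [377.5 295.6] [344, 267, 68, 58, 2793] [[389.0, -197.0], [415.0, -352.0], [260.0, -374.0], [235.0, -221.0]]
top brass [ 37.8 110.2] [26, 103, 25, 16, 141]
top brass [485.9 115.1] [478, 107, 17, 17, 228]
top brass [ 55.5 118.8] [52, 114, 10, 11, 62]
top brass [467.4 132.5] [460, 125, 16, 16, 192]
top brass [311.5 191.8] [306, 186, 12, 13, 80]
top brass [186.5 219.2] [171, 207, 33, 20, 191]
top brass [312.5 249.9] [307, 244, 12, 12, 84]
scene blue [178.4 175. ] [150, 152, 58, 48, 2071] 
scene blue [159.  230.3] [128, 209, 60, 43, 1891] 
scene blue [ 98.5 295.4] [73, 276, 49, 40, 1336] 
scene brass [240.4 205.3] [235, 197, 11, 17, 146]
scene brass [236.1 251.9] [230, 241, 13, 21, 196]
```

View pics/crop_top.png

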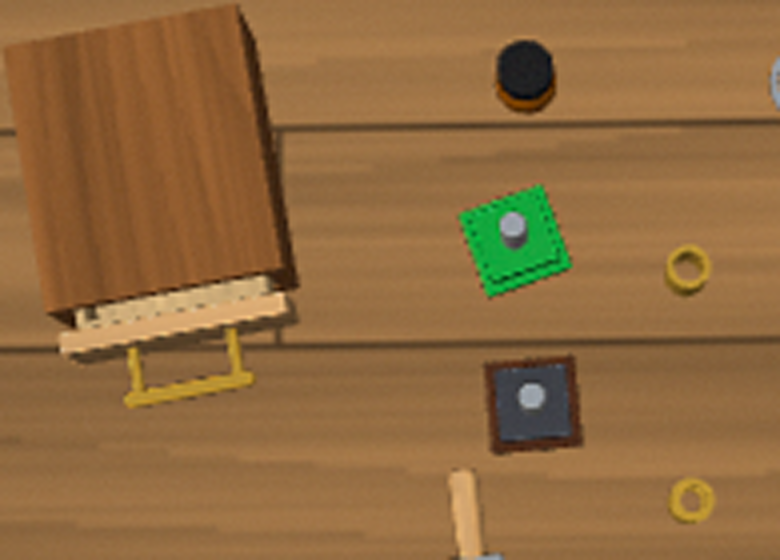

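View pics/crop_scene.png

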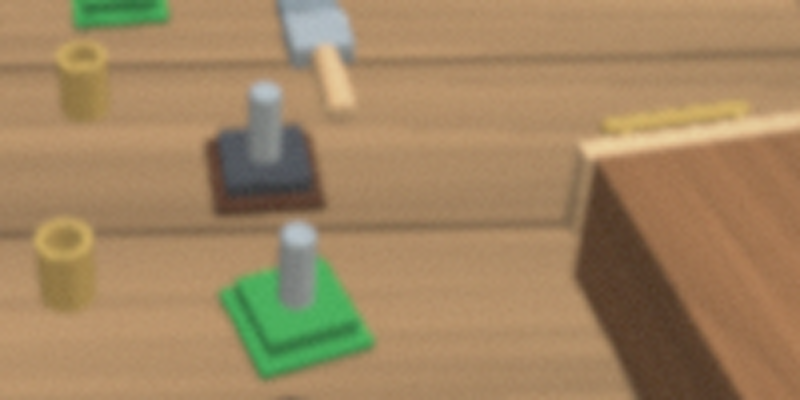

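Crops: the dark-wood gauge with its steel block is confirmed. Its pin tip is at top (273,223.5) and scene (286,207.5). The ferrule mouths are at top (312,192) and (313,249.5), which is scene (236,244) and (240.4,198.5). The handle bar ends are at top (172,225) and (202,219), which is scene (406.5,211.5) and (371.5,216.5). The drawer stands slightly ajar.

```bash
python3 - <<'E'
import pickle;from h import *
d=pickle.load(open("v0.pkl","rb"));t=d["top"];s=d["scene"]
for n,a,b in(("pintip",(273,223.5),(286.2,207.5)),("ferr_far",(311.8,191.8),(235.9,244.2)),("ferr_near",(312.7,249.6),(240.3,198.3)),("hL",(172.6,224.8),(405.8,211.5)),("hR",(201.7,219.3),(372,216.5))):
    p,e=tri(ray(t,a),ray(s,b));print(n,p.round(1),"gap",e.round(1))
print("unit top corners",[plane(t,(140+x/4-.4,125+y/4-.4),85)[:2].round(0).tolist() for x,y in((5,48),(240,5),(283,266),(48,314))])
print("drawer front top edge",[plane(t,(140+x/4-.4,125+y/4-.4),74)[:2].round(0).tolist() for x,y in((60,352),(288,312))])
print("blk",[plane(t,(140+x/4,125+y/4),z)[:2].round(0).tolist() for x,y,z in((498,369,20),(566,363,20),(572,438,20),(504,442,20))])
m,b=blobs(t["pixels"],(105,150,60),(125,255,255),80)
# middle tin rim: triangulate with scene rim corners
l=b[1][2];print("tin yaw",cv2.minAreaRect(cv2.findContours(l.astype(np.uint8),0,2)[0][0]))
E
```

```text
pintip [532.3  -6.7  62.9] gap 1.4
ferr_far [ 621.3 -114.8   37.7] gap 0.9
ferr_near [ 462.1 -113.5   39.1] gap 1.0
hL [534.6 266.2  46.7] gap 1.2
hR [548.5 186.6  45.3] gap 0.4
unit top corners [[771.0, 346.0], [798.0, 187.0], [619.0, 157.0], [589.0, 313.0]]
drawer front top edge [[565.0, 308.0], [590.0, 155.0]]
blk [[555.0, 16.0], [558.0, -31.0], [506.0, -35.0], [504.0, 12.0]]
tin yaw ((376.0, 221.5), (47.0, 40.0), 90.0)
```

All heights check out against the text: pin tip 63 (65 given), ferrules 38 to 39 (40 given), handle 46. The unit's yaw is about +0.17. The middle tin measures 130 by 110, so it is the right one. Now to the handle, with the jaws closing along the drawer axis.

```bash
python3 -m jog '[60,21,45,0,0.138, 60,21,45,0,0.138, 60,21,45,0,0.138, 60,21,45,0,0.138, 60,21,45,0,0.138, 60,21,45,0,0.138, 60,21,45,0,0.138, 60,21,45,0,0.138, 60,21,45,0,0.138, 60,21,45,0,0.138]' 40; python3 -m jog '[26,20,45,0,0, 26,20,45,0,0, 26,20,45,0,0, 26,20,45,0,0, 26,20,45,0,0, 26,20,35,0,0, 26,10,15,-20,0, 26,0,0,-40,0, 26,0,0,0,0]'
```

```text
time_s: 1.15
tool_pos: [402.4, -63.3, 253.4]
tool_rot: [0.644, 0.765, 0.0, 0.0]
contact_force: [0.8, -1.8, -0.1]
opening: 59.9
gripper_force: 0.0
time_s: 2.05
tool_pos: [530.0, 209.7, 188.6]
tool_rot: [0.646, 0.764, -0.004, -0.003]
contact_force: [0.1, 0.1, 0.7]
opening: 26.0
gripper_force: 0.0
```

```bash
python3 - <<'E'
from rig import manip;from h import *;import pickle
s=manip.get_state();print(s['time_s'],s['tool_pos'].round(1),s['tool_rot'].round(4),s['opening'],s['contact_force'].round(2))
c=manip.read_camera("wrist");pickle.dump(c,open("w1.pkl","wb"));cv2.imwrite("pics/w1.png",c["pixels"])
for P in((534.6,266.2,46.7),(548.5,186.6,45.3)):print(proj(c,P,True))
E
```

```text
2.05 [530.  209.7 188.6] [ 0.6457  0.7636 -0.0039 -0.0032] 26.002730252241935 [0.15 0.09 0.66]
[300.80103537 137.57862703]
[300.08295187 231.51657689]
```

View pics/w1.png

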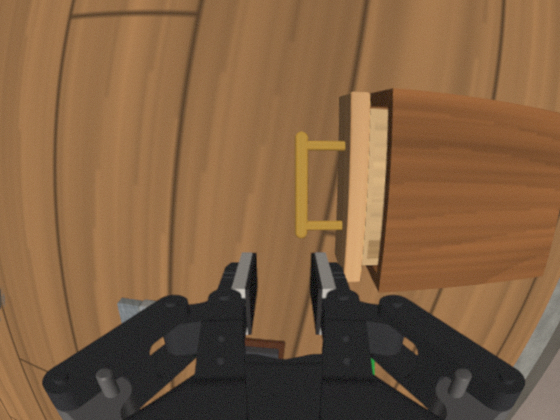

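The wrist view has the handle bar at (302,135)–(301.5,233), within 1.5 px of the prediction. Moving over it and down.

```bash
python3 -m jog '[26,11,17,0,0, 26,0,0,-40,0, 26,0,0,-40,0, 26,0,0,0,0, 26,0,0,0,0]'
```

```text
time_s: 2.6
tool_pos: [544.1, 226.5, 115.6]
tool_rot: [0.646, 0.763, 0.001, 0.001]
contact_force: [1.1, 0.0, 1.4]
opening: 25.9
gripper_force: 0.0
```

```bash
python3 -m jog '[26,-2,0,-30,0, 26,0,0,-25,0, 26,0,0,-10,0, 26,0,0,0,0, 5,0,0,0,0, 5,0,0,0,0, 5,0,0,0,0, 5,0,0,0,0]' 60
```

```text
time_s: 3.4
tool_pos: [542.8, 226.9, 51.4]
tool_rot: [0.646, 0.763, 0.002, 0.002]
contact_force: [-0.5, -0.6, 9.8]
opening: 8.6
gripper_force: 58.5
```

```bash
python3 -m jog '[5,-20,-3.4,0,0, 5,-20,-3.4,0,0, 5,-20,-3.4,0,0, 5,-20,-3.4,0,0, 5,0,0,0,0]'; python3 -m jog '[5,-15,-2.5,0,0, 5,-15,-2.5,0,0, 5,0,0,0,0]'
```

```text
time_s: 3.9
tool_pos: [461.1, 212.4, 51.4]
tool_rot: [0.646, 0.764, 0.001, 0.002]
contact_force: [0.4, -6.1, 11.1]
opening: 9.0
gripper_force: 60.0
time_s: 4.2
tool_pos: [432.0, 207.2, 51.3]
tool_rot: [0.646, 0.764, 0.001, 0.002]
contact_force: [1.1, -7.8, 13.9]
opening: 8.8
gripper_force: 60.5
```

```bash
python3 -m jog '[5,-6,-1,0,0, 5,-4,-0.7,0,0, 5,0,0,0,0]'; python3 -m jog '[5,-4,-0.7,0,0, 5,-4,-0.7,0,0, 5,0,0,0,0]'
```

```text
time_s: 4.5
tool_pos: [423.4, 205.7, 51.3]
tool_rot: [0.646, 0.764, 0.002, 0.003]
contact_force: [1.5, -8.5, 16.6]
opening: 8.9
gripper_force: 60.8
time_s: 4.8
tool_pos: [421.5, 205.4, 51.5]
tool_rot: [0.646, 0.763, 0.008, 0.007]
contact_force: [22.6, -2.9, -4.2]
opening: 9.1
gripper_force: 59.2
```

The stop is felt: 22 N with the travel stalled. Releasing and rising.

```bash
python3 -m jog '[5,4,0.7,0,0, 26,2,0.3,0,0, 26,0,0,0,0, 26,0,0,0,0, 26,0,0,40,0, 26,0,0,50,0, 50,0,0,50,0, 50,10,-50,0,0, 50,10,-50,0,0, 50,10,-50,0,0]'; python3 -m jog '[55,5,-50,0,0, 55,5,-50,0,0, 55,0,-25,0,0, 55,0,0,0,0, 55,0,0,0,0]'; python3 - <<'E'
from rig import manip;from h import *;import pickle
d={n:manip.read_camera(n) for n in("top","scene","wrist")};pickle.dump(d,open("v2.pkl","wb"))
a=[cv2.resize(d["top"]["pixels"][120:270,120:320],(400,300)),cv2.resize(d["scene"]["pixels"][150:300,320:520],(400,300))]
w=cv2.resize(d["wrist"]["pixels"],(400,300));cv2.imwrite("pics/v2.png",np.vstack([np.hstack(a),np.hstack([w,w*0])]))
for P in((462.1,-113.5,39.1),(532.3,-6.7,62.9)):print(proj(d["wrist"],P,True))
E
```

```text
time_s: 5.8
tool_pos: [448.2, 57.7, 188.8]
tool_rot: [0.645, 0.764, 0.0, 0.0]
contact_force: [1.6, 0.3, -0.4]
opening: 50.1
gripper_force: 0.0
time_s: 6.3
tool_pos: [458.1, -65.4, 188.2]
tool_rot: [0.646, 0.763, 0.0, -0.001]
contact_force: [0.3, -0.5, -0.3]
opening: 55.4
gripper_force: 0.0
[277.17733511 252.99785144]
[386.95617683 154.50727852]
```

View pics/v2.png

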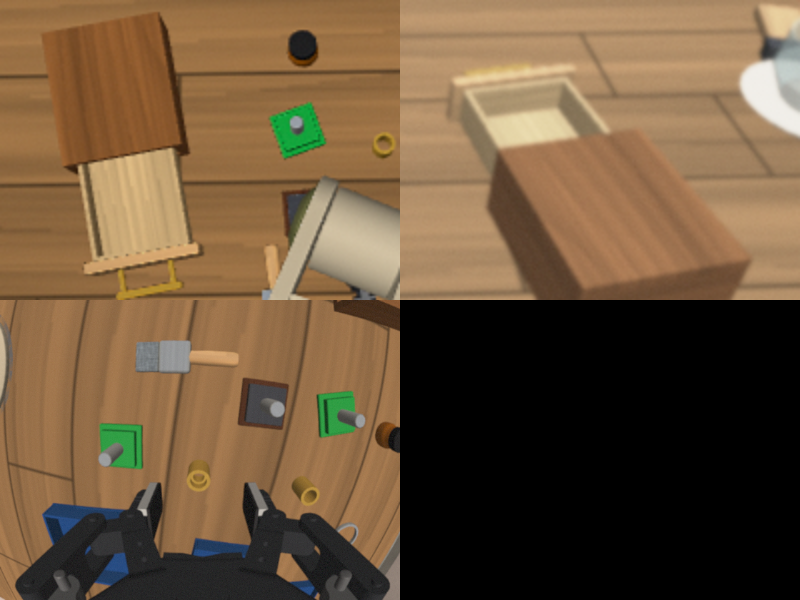

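The drawer is fully out. In the wrist view (scaled to full size) the near ferrule's mouth is at about (279,249) and the pin tip at about (388,152), both within 4 px of the prediction. I'll refine both in the wrist image.

```bash
python3 - <<'E'
import pickle;from h import *
d=pickle.load(open("v2.pkl","rb"));w=d["wrist"];d0=pickle.load(open("v0.pkl","rb"));t,s=d0["top"],d0["scene"]
a=[cv2.resize(w["pixels"][v-25:v+25,u-33:u+33],(396,300),interpolation=cv2.INTER_CUBIC) for u,v in((278,252),(387,153),(428,275))]
cv2.imwrite("pics/w2c.png",np.vstack([np.hstack(a[:2]),np.hstack([a[2],a[2]*0])]))
# drawer: floor corners & handle ends
m,b=blobs(d["top"]["pixels"],(19,130,90),(30,255,255),40)
for ce,st,l in b: print(ce,st)
E
```

```text
[ 37.8 110.2] [26, 103, 25, 16, 141]
[486.  115.2] [478, 107, 17, 17, 226]
[ 55.6 118.7] [52, 114, 10, 11, 63]
[467.2 132.4] [460, 125, 16, 16, 192]
[311.3 191.9] [306, 186, 12, 13, 83]
[193.7 262.3] [178, 250, 33, 20, 191]
```

View pics/w2c.png

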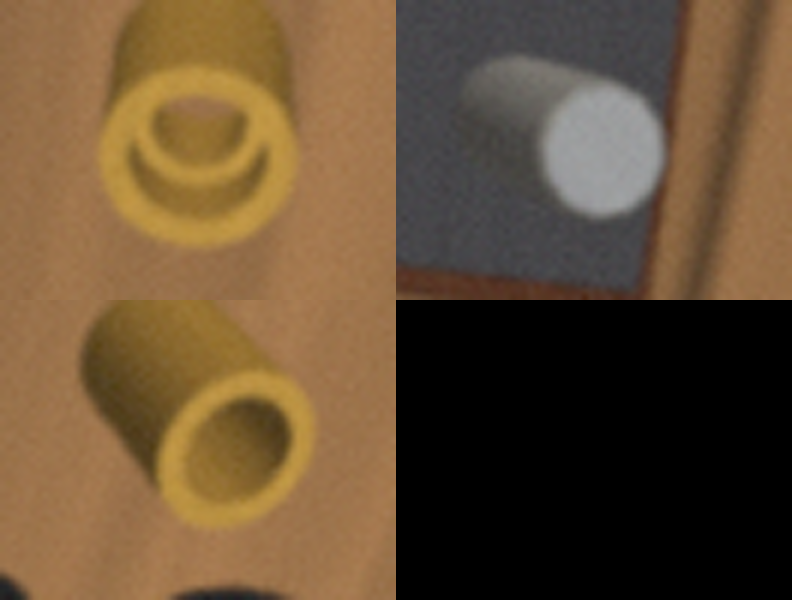

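The near ferrule shows an inner step, so it is probably the narrowed one; the gauge will decide. Pixels in the wrist view: near mouth (277.8,252.6), pin tip (388.1,152.6), far mouth (434.3,274.4).

```bash
python3 - <<'E'
import pickle;from h import *
d=pickle.load(open("v2.pkl","rb"));w=d["wrist"];d0=pickle.load(open("v0.pkl","rb"));t,s=d0["top"],d0["scene"]
for n,a,b,e,z in(("pintip",(273,223.5),(286.2,207.5),(388.1,152.6),65),("far",(311.8,191.8),(235.9,244.2),(434.3,274.4),40),("near",(312.7,249.6),(240.3,198.3),(277.8,252.6),40)):
    p,g=tri(ray(t,a),ray(s,b),ray(w,e,True));print(n,p.round(1),g.round(1),"wrist plane",plane(w,e,z,True).round(1),"top",plane(t,a,z).round(1),"scene",plane(s,b,z).round(1))
t2=d["top"];u=lambda x,y:(120+x/2-.25,120+y/2-.25)
print("drawer front inner corners z74", [plane(t2,u(x,y),74)[:2].round() for x,y in((84,263),(199,246))])
print("unit front top edge", [plane(t2,u(x,y),85)[:2].round() for x,y in((65,169),(184,146))])
print("handle",plane(t2,(193.7,262.3),46).round(1))
E
```

```text
pintip [532.6  -6.1  63.1] 1.9 wrist plane [532.2  -4.9  65. ] top [532.1  -8.   65. ] scene [535.   -5.4  65. ]
far [ 622.3 -114.5   39.2] 1.7 wrist plane [ 623.1 -113.9   40. ] top [ 620.9 -115.5   40. ] scene [ 623.7 -113.6   40. ]
near [ 462.3 -113.4   39. ] 1.1 wrist plane [ 462.5 -112.6   40. ] top [ 462.1 -114.4   40. ] scene [ 463.5 -112.4   40. ]
drawer front inner corners z74 [array([462., 287.]), array([482., 135.])]
unit front top edge [array([586., 311.]), array([614., 154.])]
handle [432.1 207.   46. ]
```

```bash
python3 -m jog '[55,4,-48,0,0, 55,0,0,-40,0, 55,0,0,-40,0, 55,0,0,-30,0, 55,0,0,0,0, 55,0,0,0,0]'
```

```text
time_s: 7.05
tool_pos: [462.9, -113.0, 79.0]
tool_rot: [0.646, 0.764, 0.0, 0.0]
contact_force: [0.1, -0.3, 1.0]
opening: 54.8
gripper_force: 0.0
```

```bash
python3 -m jog '[55,0,0,-25,0, 55,0,0,-25,0, 55,0,0,0,0, 24,0,0,0,0, 24,0,0,0,0, 24,0,0,0,0, 24,0,0,0,0, 24,0,0,0,0]' 40; python3 -m jog '[24,0,0,40,0, 24,0,0,45,0, 24,0,0,0,0, 24,0,0,0,0]'; python3 - <<'E'
from rig import manip;from h import *;import pickle
s=manip.get_state();print(s['tool_pos'].round(1))
w=manip.read_camera("wrist");pickle.dump(w,open("w3.pkl","wb"));T=s['tool_pos'];q=proj(w,(T[0],T[1],T[2]+12),True);print(q)
u,v=int(q[0]),int(q[1]);print(u,v);cv2.imwrite("pics/w3.png",cv2.resize(w["pixels"][v-60:v+60,u-80:u+80],(800,600),interpolation=cv2.INTER_CUBIC))
E
```

```text
time_s: 7.85
tool_pos: [463.3, -113.9, 30.2]
tool_rot: [0.646, 0.763, 0.0, 0.002]
contact_force: [-0.5, 2.4, 5.8]
opening: 29.0
gripper_force: 39.1
time_s: 8.25
tool_pos: [462.8, -113.7, 114.8]
tool_rot: [0.646, 0.763, 0.0, 0.002]
contact_force: [-0.5, 0.4, -2.8]
opening: 28.8
gripper_force: 40.4
[ 462.8 -113.7  114.8]
[280.73790281 308.07168962]
280 308
```

View pics/w3.png

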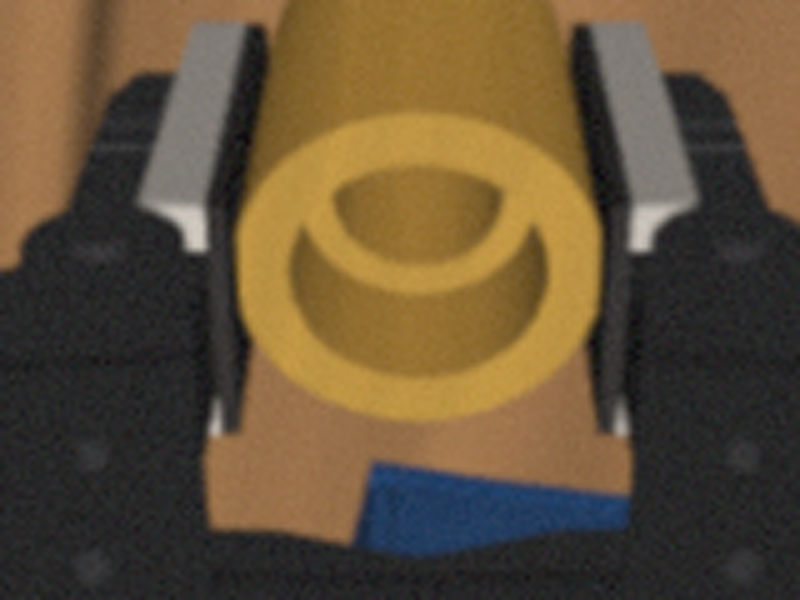

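The ferrule is held. Its mouth centre is at crop (420,267), which is wrist (283.6,301).

```bash
python3 - <<'E'
import pickle;from h import *
w=pickle.load(open("w3.pkl","rb"))
for z in(123,125,127):
  print(plane(w,(283.6,301),z,True)-[462.8,-113.7,0],[ (plane(w,(200+x/5-.4,301),z,True))[0].round(1) for x in(237,602)])
E
```

```text
[  0.95949561   1.10190328 123.        ] [np.float64(449.0), np.float64(478.5)]
[  0.73363374   2.38396357 125.        ] [np.float64(449.1), np.float64(478.0)]
[  0.50777187   3.66602386 127.        ] [np.float64(449.1), np.float64(477.5)]
```

```bash
python3 -m jog '[24,24,36,0,0, 24,24,36,0,0, 24,16,24,0,0, 24,6,11,0,0, 24,0,0,0,0, 24,0,0,0,0, 24,0,0,0,0]' 60; python3 - <<'E'
from rig import manip;from h import *;import pickle
s=manip.get_state();print(s['tool_pos'].round(1),s['contact_force'].round(2))
E
```

```text
time_s: 9.0
tool_pos: [531.8, -7.7, 113.1]
tool_rot: [0.647, 0.763, -0.0, -0.0]
contact_force: [-0.0, 0.2, -1.2]
opening: 28.7
gripper_force: 60.8
[531.8  -7.7 113.1] [-0.02  0.19 -1.19]
```

```bash
python3 -m jog '[24,1,1.3,-8,0, 24,0,0,-6,0, 24,0,0,0,0, 24,0,0,0,0]'; python3 -m jog '[24,0,0,-3,0, 24,0,0,-2,0, 24,0,0,0,0]'
```

```text
time_s: 9.4
tool_pos: [533.3, -5.5, 99.1]
tool_rot: [0.646, 0.763, -0.0, -0.0]
contact_force: [0.2, -1.0, -0.8]
opening: 28.7
gripper_force: 60.8
time_s: 9.7
tool_pos: [533.2, -5.5, 94.2]
tool_rot: [0.646, 0.763, -0.0, -0.0]
contact_force: [-1.5, -1.9, -0.2]
opening: 28.6
gripper_force: 61.0
```

```bash
python3 -m jog '[24,-0.4,-0.6,-2,0, 24,0,0,-1,0, 24,0,0,0,0]'; python3 -m jog '[24,0,0,-2,0, 24,0,0,-1,0, 24,0,0,0,0]'
```

```text
time_s: 10.0
tool_pos: [532.5, -6.1, 91.0]
tool_rot: [0.646, 0.763, -0.001, -0.001]
contact_force: [-3.5, -3.7, -0.6]
opening: 28.6
gripper_force: 60.9
time_s: 10.3
tool_pos: [532.4, -6.1, 88.0]
tool_rot: [0.646, 0.763, -0.001, -0.001]
contact_force: [-4.8, -2.9, -0.5]
opening: 28.4
gripper_force: 61.1
```

It is on the pin (7 mm engaged, no vertical force). I'll ease toward the side it is pushed and continue down.

```bash
python3 -m jog '[24,-0.6,-0.4,-2,0, 24,0,0,-1,0, 24,0,0,0,0]'; python3 -m jog '[24,0,0,-1,0, 24,0,0,-1,0, 24,0,0,0,0]'
```

```text
time_s: 10.6
tool_pos: [532.3, -6.3, 85.0]
tool_rot: [0.646, 0.763, -0.0, -0.0]
contact_force: [-3.5, -1.8, -1.6]
opening: 28.4
gripper_force: 60.7
time_s: 10.9
tool_pos: [532.3, -6.3, 83.2]
tool_rot: [0.646, 0.763, -0.0, -0.0]
contact_force: [-3.3, -1.5, -0.9]
opening: 28.4
gripper_force: 60.8
```

```bash
python3 -m jog '[24,0,0,-1,0, 24,0,0,-1,0, 24,0,0,0,0]'; python3 -m jog '[24,0,0,-0.7,0, 24,0,0,0,0, 24,0,0,0,0]'
```

```text
time_s: 11.2
tool_pos: [532.4, -6.3, 82.1]
tool_rot: [0.646, 0.763, 0.0, 0.0]
contact_force: [-6.3, -2.0, 8.6]
opening: 28.6
gripper_force: 62.1
time_s: 11.5
tool_pos: [532.4, -6.3, 82.0]
tool_rot: [0.646, 0.763, 0.0, 0.0]
contact_force: [-8.6, -1.0, 15.4]
opening: 28.7
gripper_force: 62.9
```

It sticks with its lower end 32 mm above the seat, at 15 N, so it is narrowed and goes in the blue tin (middle size, centre about (538,-291)).

```bash
python3 -m jog '[24,0.6,0,20,0, 24,0,0,30,0, 24,1,-48,0,0, 24,1,-48,0,0, 24,1,-48,0,0, 24,1,-48,0,0, 24,1,-48,0,0, 24,1,-45,0,0, 24,0,0,0,0, 24,0,0,-20,0]'; python3 -m jog '[24,0,0,-40,0, 24,0,0,-20,0, 24,0,0,0,0, 24,0,0,0,0]'; python3 - <<'E'
from rig import manip;from h import *;import pickle
d={n:manip.read_camera(n) for n in("scene","wrist","top")};pickle.dump(d,open("v4.pkl","wb"))
w=d["wrist"]["pixels"][150:420,130:490];cv2.imwrite("pics/v4.png",np.hstack([cv2.resize(w,(400,300)),cv2.resize(d["scene"]["pixels"][170:290,90:250],(400,300))]))
E
```

```text
time_s: 12.5
tool_pos: [540.4, -293.5, 112.3]
tool_rot: [0.647, 0.763, 0.0, 0.003]
contact_force: [0.0, -0.2, -2.4]
opening: 28.6
gripper_force: 60.8
time_s: 12.9
tool_pos: [539.8, -291.4, 51.3]
tool_rot: [0.646, 0.763, 0.0, 0.001]
contact_force: [0.5, -0.9, -1.3]
opening: 28.6
gripper_force: 60.8
```

View pics/v4.png

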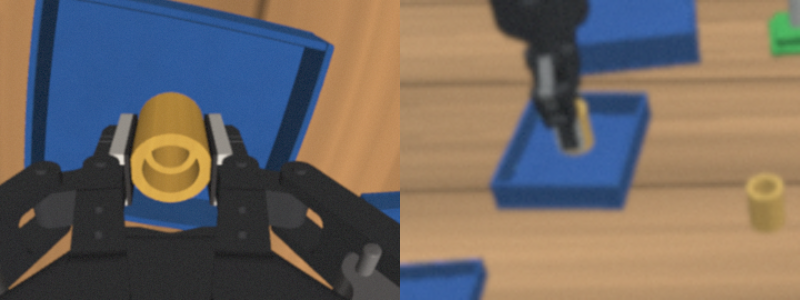

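The held ferrule hangs over the middle of the tin. Lowering until it touches.

```bash
python3 -m jog '[24,0,0,-10,0, 24,0,0,-4,0, 24,0,0,0,0, 24,0,0,0,0]'; python3 -m jog '[24,0,0,-1,0, 24,0,0,-1,0, 24,0,0,0,0]'; python3 -m jog '[24,0,0,-1,0, 24,0,0,-1,0, 24,0,0,0,0]'
```

```text
time_s: 13.45
tool_pos: [539.1, -291.4, 36.5]
tool_rot: [0.646, 0.763, -0.0, -0.0]
contact_force: [-0.2, -0.3, -1.3]
opening: 28.5
gripper_force: 60.8
time_s: 13.75
tool_pos: [539.0, -291.3, 34.6]
tool_rot: [0.646, 0.763, 0.0, -0.0]
contact_force: [0.1, -0.1, -0.3]
opening: 28.4
gripper_force: 60.8
time_s: 14.05
tool_pos: [539.1, -291.4, 34.3]
tool_rot: [0.646, 0.763, -0.0, 0.001]
contact_force: [-5.2, 2.3, 13.1]
opening: 28.6
gripper_force: 62.5
```

```bash
python3 -m jog '[24,0,0,1.5,0, 30,0,0,0,0, 35,0,0,0,0, 45,0,0,0,0, 45,0,0,0,0, 45,0,0,30,0, 45,0,0,40,0, 45,0,0,40,0]' 40; python3 -m jog '[55,18,40,0,0, 55,18,40,0,0, 55,18,40,0,0, 55,18,40,0,0, 55,11,17,0,0, 55,0,0,-30,0, 55,0,0,-30,0, 55,0,0,0,0, 55,0,0,0,0]'; python3 - <<'E'
from rig import manip;from h import *;import pickle
d={n:manip.read_camera(n) for n in("scene","wrist","top")};pickle.dump(d,open("v5.pkl","wb"))
w=d["wrist"]["pixels"][200:420,150:443];print(proj(d["wrist"],(622.5,-114.3,40),True))
cv2.imwrite("pics/v5.png",np.hstack([cv2.resize(w,(400,300)),cv2.resize(d["scene"]["pixels"][170:290,90:250],(400,300))]))
E
```

```text
time_s: 14.85
tool_pos: [538.8, -291.2, 145.1]
tool_rot: [0.646, 0.763, -0.0, -0.001]
contact_force: [-0.2, -0.7, 0.5]
opening: 45.0
gripper_force: 0.0
time_s: 15.75
tool_pos: [622.3, -114.5, 84.6]
tool_rot: [0.646, 0.763, -0.0, -0.0]
contact_force: [-1.0, -0.7, 0.1]
opening: 55.1
gripper_force: 0.0
[280.94175421 249.17300666]
```

View pics/v5.png

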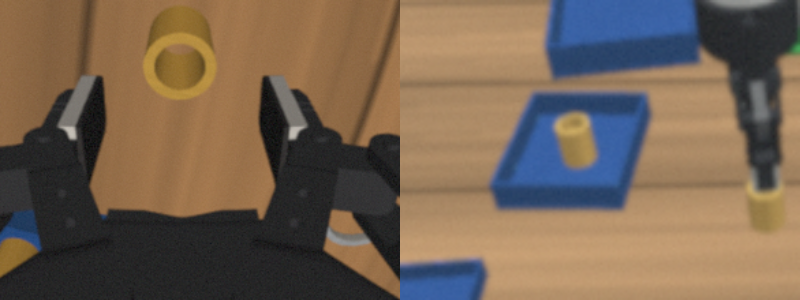

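The ferrule stands in the tin. I'll check that its slight lean in the scene picture is only perspective, and measure the far ferrule (mouth in wrist at about crop (180,66)).

```bash
python3 - <<'E'
import pickle;from h import *
d=pickle.load(open("v5.pkl","rb"));s=d["scene"]
for P in((539,-291,4),(539,-291,44),(622,-114,0),(622,-114,40)):
    q=proj(s,P);print(P,((q-[90,170])*2.5).round(1))
k=293/400;print("far mouth wrist",plane(d["wrist"],(150+180*k-.2,200+66*220/300-.2),40,True).round(1))
E
```

```text
(539, -291, 4) [179.  154.7]
(539, -291, 44) [170.5 121.1]
(622, -114, 0) [367.7 218.2]
(622, -114, 40) [364.4 184.1]
far mouth wrist [ 622.8 -113.6   40. ]
```

It is upright: the expected lean matches. Grasping the second ferrule.

```bash
python3 -m jog '[55,0,0,-30,0, 55,0,0,-24.5,0, 55,0,0,0,0, 55,0,0,0,0, 24,0,0,0,0, 24,0,0,0,0, 24,0,0,0,0, 24,0,0,0,0, 24,0,0,0,0]' 60; python3 -m jog '[24,0,0,40,0, 24,0,0,45,0, 24,-25,30,0,0, 24,-25,30,0,0, 24,-25,30,0,0, 24,-14,18,0,0, 24,0,0,0,0, 24,0,0,0,0, 24,0,0,0,0]'
```

```text
time_s: 16.8
tool_pos: [622.8, -114.6, 31.6]
tool_rot: [0.646, 0.763, 0.0, 0.001]
contact_force: [-0.4, 0.6, 5.3]
opening: 28.3
gripper_force: 59.0
time_s: 17.7
tool_pos: [533.8, -7.0, 115.0]
tool_rot: [0.646, 0.763, 0.0, 0.001]
contact_force: [0.9, -0.6, -1.5]
opening: 28.5
gripper_force: 59.6
```

```bash
python3 -m jog '[24,-1.4,0.6,-8,0, 24,0,0,-6,0, 24,0,0,0,0, 24,0,0,0,0]'; python3 -m jog '[24,0,0,-3,0, 24,0,0,-3,0, 24,0,0,0,0]'; python3 -m jog '[24,0,0,-2,0, 24,0,0,-1,0, 24,0,0,0,0]'
```

```text
time_s: 18.1
tool_pos: [531.7, -5.9, 100.2]
tool_rot: [0.646, 0.763, -0.0, -0.0]
contact_force: [-0.8, 0.6, -1.0]
opening: 28.5
gripper_force: 59.6
time_s: 18.4
tool_pos: [531.5, -5.7, 94.2]
tool_rot: [0.646, 0.763, -0.0, -0.0]
contact_force: [0.3, -0.4, -1.0]
opening: 28.5
gripper_force: 59.6
time_s: 18.7
tool_pos: [531.6, -5.7, 91.5]
tool_rot: [0.646, 0.763, -0.0, -0.0]
contact_force: [0.6, -0.1, -0.5]
opening: 28.2
gripper_force: 59.6
```

It has entered cleanly. Going on down in small steps with force checks.

```bash
python3 -m jog '[24,0,0,-2,0, 24,0,0,-2,0, 24,0,0,-2,0, 24,0,0,0,0]'; python3 -m jog '[24,0,0,-1.5,0, 24,0,0,-1.5,0, 24,0,0,0,0]'; python3 -m jog '[24,0,0,-2,0, 24,0,0,0,0]'
```

```text
time_s: 19.1
tool_pos: [531.5, -5.7, 85.3]
tool_rot: [0.646, 0.763, -0.0, -0.0]
contact_force: [0.1, -0.1, -1.2]
opening: 28.6
gripper_force: 59.6
time_s: 19.4
tool_pos: [531.6, -5.7, 82.4]
tool_rot: [0.646, 0.763, -0.0, -0.0]
contact_force: [0.5, 0.1, -0.9]
opening: 28.4
gripper_force: 59.6
time_s: 19.6
tool_pos: [531.6, -5.7, 80.4]
tool_rot: [0.646, 0.763, -0.0, -0.0]
contact_force: [0.9, 0.0, -1.2]
opening: 28.4
gripper_force: 59.6
```

Past the sticking height with no force. Continuing to the block (expected TCP z about 51).

```bash
python3 -m jog '[24,0,0,-4,0, 24,0,0,-4,0, 24,0,0,-4,0, 24,0,0,0,0]'; python3 -m jog '[24,0,0,-4,0, 24,0,0,-4,0, 24,0,0,-2,0, 24,0,0,0,0]'; python3 -m jog '[24,0,0,-2,0, 24,0,0,-2,0, 24,0,0,0,0]'; python3 -m jog '[24,0,0,-1,0, 24,0,0,0,0, 24,0,0,0,0]'
```

```text
time_s: 20.0
tool_pos: [531.4, -5.7, 67.9]
tool_rot: [0.646, 0.763, -0.0, -0.001]
contact_force: [0.8, 0.9, -0.9]
opening: 28.6
gripper_force: 59.6
time_s: 20.4
tool_pos: [531.5, -5.7, 58.3]
tool_rot: [0.646, 0.763, -0.0, -0.0]
contact_force: [1.0, -0.4, -1.8]
opening: 28.4
gripper_force: 59.6
time_s: 20.7
tool_pos: [531.6, -5.7, 54.4]
tool_rot: [0.646, 0.763, -0.0, -0.0]
contact_force: [0.0, -0.1, -0.8]
opening: 28.5
gripper_force: 59.6
time_s: 21.0
tool_pos: [531.7, -5.7, 53.7]
tool_rot: [0.646, 0.763, 0.0, 0.0]
contact_force: [1.1, -0.2, -0.8]
opening: 28.7
gripper_force: 59.6
```

```bash
python3 -m jog '[24,0,0,-1,0, 24,0,0,-1,0, 24,0,0,0,0]'; python3 -m jog '[24,0,0,-0.7,0, 24,0,0,0,0, 24,0,0,0,0]'; python3 -m jog '[24,0,0,-0.7,0, 24,0,0,0,0, 24,0,0,0,0]'
```

```text
time_s: 21.3
tool_pos: [531.7, -5.7, 51.6]
tool_rot: [0.646, 0.763, 0.0, 0.0]
contact_force: [1.0, -0.4, -0.8]
opening: 28.4
gripper_force: 59.8
time_s: 21.6
tool_pos: [531.7, -5.7, 51.6]
tool_rot: [0.646, 0.763, 0.0, 0.0]
contact_force: [-3.4, -0.0, 5.9]
opening: 28.5
gripper_force: 60.6
time_s: 21.9
tool_pos: [531.7, -5.7, 51.5]
tool_rot: [0.646, 0.763, 0.0, 0.0]
contact_force: [-4.8, 0.8, 15.3]
opening: 28.5
gripper_force: 61.5
```

It is fully down on the block at 15 N, so it is good and goes in the drawer (target about (528,224)).

```bash
python3 -m jog '[24,0,0,20,0, 24,0,0,40,0, 24,0,0,40,0, 24,0,48,0,0, 24,0,48,0,0, 24,-1,48,0,0, 24,-1,48,0,0, 24,-1,38,0,0, 24,0,0,0,0]'; python3 -m jog '[24,0,0,-20,0, 24,0,0,-10,0, 24,0,0,0,0]'; python3 - <<'E'
from rig import manip;from h import *;import pickle
d={n:manip.read_camera(n) for n in("scene","wrist")};pickle.dump(d,open("v6.pkl","wb"))
w=cv2.resize(d["wrist"]["pixels"],(400,300))
cv2.imwrite("pics/v6.png",np.hstack([w,cv2.resize(d["scene"]["pixels"][150:300,320:520],(400,300))]))
E
```

```text
time_s: 22.8
tool_pos: [527.8, 228.3, 149.9]
tool_rot: [0.644, 0.765, 0.0, -0.0]
contact_force: [-0.3, 0.1, -1.9]
opening: 28.3
gripper_force: 60.2
time_s: 23.1
tool_pos: [528.0, 223.6, 118.7]
tool_rot: [0.646, 0.763, -0.001, -0.001]
contact_force: [-0.4, 0.9, -1.0]
opening: 28.8
gripper_force: 60.2
```

View pics/v6.png

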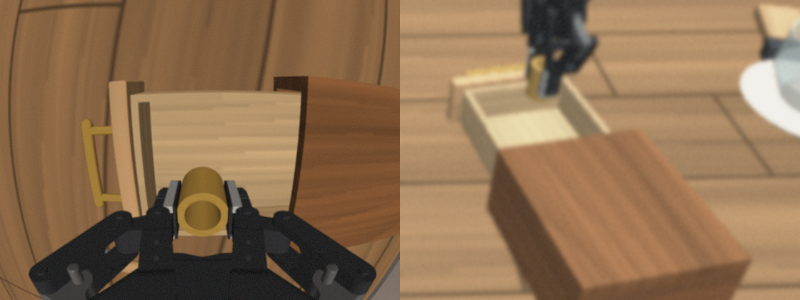

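```bash
python3 - <<'E'
import pickle;from h import *
w=pickle.load(open("v6.pkl","rb"))["wrist"]
for x,y,z in((135,93,63),(298,92,63),(190,236,63),(158,214,63),(148,103,70)): print((x,y),plane(w,(x*1.4,y*1.4),z,True).round())
t=pickle.load(open("v2.pkl","rb"))["top"]
for x,y,z in((98,258,63),(188,243,63),(82,170,63),(178,155,63)): print("top",plane(t,(120+x/2,120+y/2),z).round())
E
```

```text
(135, 93) [467. 281.  63.]
(298, 92) [594. 304.  63.]
(190, 236) [529. 157.  63.]
(158, 214) [497. 177.  63.]
(148, 103) [480. 275.  70.]
top [468. 270.  63.]
top [486. 150.  63.]
top [587. 293.  63.]
top [605. 164.  63.]
```

Position checks: the drawer spans y about 160 to 285 at x = 528, and the inner front is at x = 480, so (528,223) is well inside. Lowering.

```bash
python3 -m jog '[24,1,-1,-30,0, 24,0,0,-22,0, 24,0,0,0,0]'; python3 -m jog '[24,0,0,-5,0, 24,0,0,-3,0, 24,0,0,0,0]'; python3 -m jog '[24,0,0,-1,0, 24,0,0,-1,0, 24,0,0,0,0]'
```

```text
time_s: 23.5
tool_pos: [528.8, 222.6, 66.5]
tool_rot: [0.646, 0.763, -0.002, -0.001]
contact_force: [-0.1, -0.5, -0.9]
opening: 28.4
gripper_force: 60.2
time_s: 23.8
tool_pos: [530.0, 223.3, 60.8]
tool_rot: [0.646, 0.763, 0.0, 0.0]
contact_force: [-0.7, -0.0, -1.4]
opening: 28.5
gripper_force: 60.2
time_s: 24.1
tool_pos: [529.7, 223.3, 58.3]
tool_rot: [0.646, 0.763, 0.0, 0.0]
contact_force: [0.8, -0.3, -1.7]
opening: 28.7
gripper_force: 60.2
```

```bash
python3 -m jog '[24,0,0,-2,0, 24,0,0,-1.5,0, 24,0,0,0,0]'; python3 -m jog '[24,0,0,-0.8,0, 24,0,0,-0.7,0, 24,0,0,0,0]'
```

```text
time_s: 24.4
tool_pos: [529.6, 223.2, 54.5]
tool_rot: [0.646, 0.763, -0.0, -0.0]
contact_force: [0.2, 0.5, -1.3]
opening: 28.4
gripper_force: 60.2
time_s: 24.7
tool_pos: [529.9, 223.3, 53.6]
tool_rot: [0.646, 0.763, 0.0, 0.0]
contact_force: [0.6, 1.3, 1.8]
opening: 28.3
gripper_force: 60.7
```

On the floor at z 53.6, as predicted. Letting go, rising and looking.

```bash
python3 -m jog '[30,0,0,0,0, 35,0,0,0,0, 42,0,0,0,0, 42,0,0,0,0, 42,0,0,30,0, 42,0,0,40,0, 42,0,0,50,0, 42,-30,-50,0,0, 42,-30,-50,0,0, 42,-30,-50,0,0]'; python3 -m jog '[42,-20,-40,0,0, 42,0,0,0,0, 42,0,0,0,0]'; python3 - <<'E'
from rig import manip;from h import *
d={n:manip.read_camera(n) for n in("scene","top")};s=d["scene"]
cv2.imwrite("pics/v7.png",np.hstack([cv2.resize(d["top"]["pixels"][110:290,130:420],(460,286)),cv2.resize(s["pixels"][150:250,330:450],(340,286))]))
for P in((529.8,223.3,22),(529.8,223.3,62)):print(((proj(s,P)-[330,150])*[340/120,2.86]+[460,0]).round(1))
E
```

```text
time_s: 25.7
tool_pos: [451.3, 93.6, 173.4]
tool_rot: [0.646, 0.764, 0.0, 0.0]
contact_force: [1.2, -0.8, 0.3]
opening: 42.1
gripper_force: 0.0
time_s: 26.0
tool_pos: [432.5, 54.1, 173.5]
tool_rot: [0.647, 0.763, 0.0, 0.0]
contact_force: [0.2, 0.0, -0.2]
opening: 41.7
gripper_force: 0.0
[613.5 197.1]
[622. 158.]
```

View pics/v7.png

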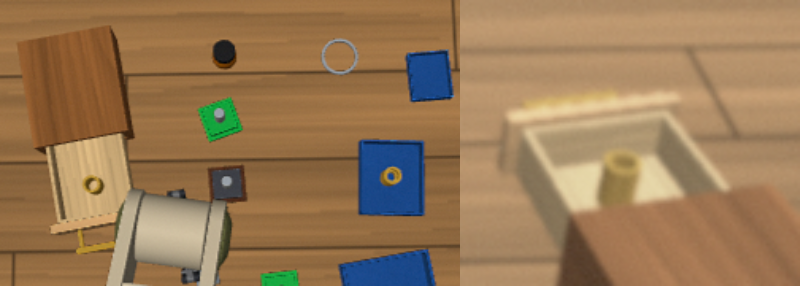

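The pictures show the good ferrule standing upright in the open drawer (top-crop (93,185)) and the narrowed one standing in the middle tin (391,176). The jar and bangle are undisturbed, and the arm is clear. Handing in.

```bash
python3 -c "
from rig import manip;print(manip.finish_job())"
```

```text
the job is handed in; nothing more can be done
None
```

I handed the job in: the drawer is open at its stop, the ferrule that went right down stands in the drawer and the one that stuck stands in the middle blue tin; the jar and bangle look undisturbed, but the arm hid the brush in the last picture and no verdict came back.

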